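Lock the shielded source store by feel

ROBOT

A 7-joint arm with a two-finger parallel gripper is mounted at the origin on a cart in front of the work surface, level with it; the furniture and walls round the work are solid. World frame = base frame: x ahead of the robot, y to its left, z up, the work surface at z = 0. Lengths are in m, angles in degrees, forces in N, time in s.
With the tool pointing down it reaches from about 0.425 to 0.875 m from the base axis. Payload 4.7 kg.
Tool frame: the origin (TCP) lies on the front face of the gripper's body, between the roots of the fingers; the fingertips stand 70 mm ahead of it and the grasp point (between the pads) lies 51 mm ahead of it (tip_extent is the distance from the TCP to the fingertips, in m); z points along the fingers, y is the direction in which the jaws open and shut (so a half turn about z gives the same grasp; the last joint's range is limited). The gripper opens to 87 mm and grips with 3 to 60 N. Pads are 19 mm wide; open, the fingers measure 117 mm over their backs; the gripper's body (75 mm by 190 mm) begins 51 mm behind the grasp point.
Start: joints at [0.808, 18.392, -4.016, 83.108, 1.295, 78.541, -3.26], TCP at [0.65, -0, 0.292] pointing down, gripper open.
Joint ranges: [-163.93, 163.93], [-17.29, 119.83], [-79.2, 71.16], [3.27, 140.29], [-89.18, 269.18], [5.43, 117.66], [-154.24, 154.24]. Speed limits (degrees/s): [147.25, 147.25, 180, 180, 180, 180, 180].

INTERFACE

Orientations are given as [roll, pitch, yaw] about the fixed x, y, z axes, in that order (R = Rz(yaw) Ry(pitch) Rx(roll)).
In Python, from cell import * gives the robot as it stands.
- The arm moves only by the tool carry_out, never from a script. Its argument "increments" is text: rows parted by semicolons, each of 7 numbers parted by spaces: the opening, from 0 (shut) to 1 (fully open), then the shift along the tool's x, y, z in m, then the turn, a rotation vector about the tool's x, y, z in degrees. A call has 1 to 20 rows; each row shifts and turns the pose as measured when the row begins, along the tool's axes as they then stand; what a row does not reach is not made up. A row lasts 1/8 s, in which the tool goes at most 62.5 mm and 10.7 degrees, less where a joint would pass 70% of its speed; a pose out of reach is approached as far as the arm can. A call is refused whole if a number of a shift passes 0.0625 or a number of a turn 10.7, either way. A call with a gripper value outside its range is refused whole. The fingers move at their own pace and stop on an object; "force" is the grip in N (left out, the last holds). Time passes only in rows, so rows that do not move let the fingers close. It gives the time, the measured TCP pose, the force and the opening at its end, in the units of the state.
- get_obs(): the state, without advancing time (a new reading comes with each control period).
- read_camera(name): name is "scene" or "side" or "wrist"; returns a dict with "img" (420x560x3 uint8, blue, green, red), "fx", "fy", "cx", "cy" (pixels), "world_from_camera" (4x4, takes a point from camera to world coordinates). Camera axes: x right, y down, z forward; pixel columns grow to the right and rows downward; lengths in m; the calibration is good to about 2 mm. A picture is of the moment at which its call begins. There is no depth.
- sign_off(): hands the job in, once; it reports no verdict.
Trained networks look in a picture, given as the dict that the camera call returned (one of the last four; its "shot" number tells which), for a name from the list of things; names that differ only in an ending like _2 or _b are one class to them, and where a whole thing is asked for, a point or a joint stands for the part that bears it (a point fixed in the world has none). Each returns a list of dicts, best first, with "confidence" (0 to 1); they miss things now and then, are a little off and sometimes report something else, mostly with a low value. They report only what shows in the picture. A call takes as long as a camera call. They do not tell look-alikes from the thing itself.
- masks_of(target, picture): "pixels" (420x560 bool, what is visible of it) and "bbox" ([left, top, right, bottom] in pixels, round what is visible of it).
The state is a dict: "time_s": time; "qpos": joint angles; "joint_velocities": joint speeds; "effort": joint torques, N m; "tool_pos": TCP position; "tool_rot": TCP orientation; "force": force on the tool from outside, world axes, zero at the start; "wrist_torque": the same for the moment, N m; "grip_width": finger opening in m.
Only numpy, scipy, OpenCV 4.12 (cv2) and the standard library are available. Lean on these libraries where they do the work, as an engineer would, in place of code of your own. Each camera call takes 0.05 s, during which the arm holds its last target.

TASK

Lock the flat grey source store: take the red-handled lock pin from its white stand, put it upright through the brass bush of the sliding shutter until it rests lightly on the hidden sprung lock bar, then slide pin and shutter together along the slot, pressing gently, until you feel the pin drop into the bar's hole, and push it fully home so that its collar sits on the bush. Keep hold of the pin until it is home, never force it, then let go; leave the other things where they stand.

Things in the scene. Friction and masses are not known exactly. Their poses are not given: they have to be found in the camera images.
- source_store: flat grey steel box, 90 (x) x 216 (y) x 64 mm high, fixed; origin at the centre of its underside, z up. A slot in its lid runs along its y axis, over its middle, always covered by the black shutter. Under it lies the hidden lock bar. More than 20 N between pin and store would bend the bar
- bar_face (a point): mid-slot point at the height of the hidden lock bar's level top face at rest, 40 mm above the store's underside; axes as the store's. The bar is sprung: it sinks from about 1.5 N, then 0.8 N more per mm, to a hard stop at 6 mm. Its one through hole, 13 mm along the slot, 15 across, lies on the slot's middle line between y = -10 and +24 mm of this point, not visible; 25 mm free below
- shutter (a joint): place of the sliding shutter along the slot, in m: 0 at mid-slot, growing along the store's +y, stops at -0.028 and +0.028; friction under 1 N. It starts parked near its -0.028 end. It can be pushed along by the pin standing in its bush
- bush_top (a point): centre of the top of the brass bush, a block 30 x 30 mm that stands up through the slot and moves with the shutter; this point is 76 mm above the store's underside. Its upright round bore is 13 mm wide with a 2 mm chamfer and goes right through (18 mm); axes as the store's
- lock_pin: steel pin, red square handle, about 80 g, upright in its stand; origin at the centre of its lower tip, z up along it. Shank 10 mm across, 54 mm long, tip tapered to 6 mm over 3 mm; then a round collar 23 mm across from 54 to 59 mm; then the handle, 16 x 16 mm, faces along the pin's x and y, from 59 to 103 mm
- pin_collar (a point): centre of the underside of the pin's collar, 54 mm above its tip. When home it rests on the bush's top, and the tip is then 18 mm below the top face of the lock bar
- pin_grip (a point): the place to grip the red handle, on the pin's axis 86 mm above its tip
- pin_stand: white block 56 x 56 x 40 mm with an upright hole 11.5 mm wide and 30 mm deep in the middle that holds the pin, fixed; origin at the centre of its underside. The pin's tip stands 10 mm above the stand's underside
- lead_pot_1: dark grey lead pot, 45 mm across, 100 tall; a bystander, origin at the centre of its underside
- lead_pot_2: dark grey lead pot, 45 mm across, 98 tall; a bystander, origin at the centre of its underside
- vial_1: white-capped glass vial with a green band, 41 mm across, 75 tall; a bystander, origin at the centre of its underside
- beaker_1: glass beaker, 71 mm across, 86 tall; a bystander, origin at the centre of its underside
Mind the look-alikes: they are no part of the job. There is more than one size of the lock_pin; the job needs the smaller.

How it is judged (in metres and radians):
On the way, in this order (a step that is already met when the one before it is completed fails the run):
1. the pin stands upright in the bush, its tip at least 10 mm below the bush's top but not yet in the bar's hole (horizontal distance between lock_pin and bush_top below 0.004 m and z of lock_pin in the frame of bush_top between -0.046 and -0.01 m), for 0.1 s.
2. the pin is home: collar within 2 mm of the bush's top (z of pin_collar in the frame of bush_top below 0.002 m and horizontal distance between pin_collar and bush_top below 0.004 m and angle between lock_pin's own z axis and vertical below 0.12 rad), for 0.1 s.
At the end, for the whole second after the job is handed in: The pin stands upright (within 0.12 rad) in the bush, the underside of its collar less than 2 mm above the bush's top and within 4 mm of its middle sideways, at rest and released (all of step 2 and linear speed of lock_pin below 0.02 m/s and contact force between the fingers and lock_pin below 0.1 N); the robot touches nothing.
It fails at once if the pin presses on the store or its bar with more than 20 N (contact force between lock_pin and source_store above 20 N).
It fails at once if the pin is let go in the bush before it is home (5 mm or more still to go) (horizontal distance between lock_pin and bush_top below 0.004 m and z of lock_pin in the frame of bush_top below -0.006 m and z of pin_collar in the frame of bush_top above 0.005 m and contact force between the fingers and lock_pin below 0.3 N).
It fails at once if a bystander (lead pots, vial, beaker) is shifted by more than 20 mm (distance of any of lead_pot_1, lead_pot_2, vial_1, beaker_1 from where it was at the start of the episode above 0.02 m).
It also fails if it takes over 48 s, if anything falls off the work surface, if the arm or the gripper's body presses on something with over 40 N, if the wrist force passes 120 N, or if a joint passes its speed limit or range.

## Working session

There is one attempt and no reset: what is moved stays moved. The work goes in short steps, Python scripts to look and compute and a tool call to move; the robot and the scene stay as the last step left them, time stands still between calls to the robot, and variables do not carry over. Pictures are saved under pics/ and viewed, and the job is handed in when it is done.

Besides the shell and the picture viewer there is one more tool, called after "Call:" by a JSON object that holds its "api" and its "payload". carry_out: Moves the arm, as the interface text tells. Its arguments: {"type":"object","properties":{"increments":{"type":"string"},"force":{"type":"number"}},"required":["increments"]}

```bash
mkdir -p pics; ls
python3 - <<'E'
from cell import *
import cv2
print(get_obs())
for n in ["scene","side","wrist"]:
    p=read_camera(n); cv2.imwrite(f"pics/a_{n}.png",p["img"]); print(n,p["fx"],p["cx"],p["cy"],p["world_from_camera"].round(3).tolist() if hasattr(p["world_from_camera"],'round') else p["world_from_camera"])
    for t in ["lock_pin","source_store","shutter","bush_top","pin_stand"]:
        print(t,[(round(m["confidence"],2),[int(v) for v in m["bbox"]]) for m in masks_of(t,p)])
E
```

```text
pics
{'time_s': 0.0, 'qpos': array([ 0.80799791, 18.43929109, -4.01451582, 83.17636847,  1.29560152,
       78.53961442, -3.25941074]), 'joint_velocities': array([ 0.03093129, -0.010209  , -0.02396669,  0.0517265 ,  0.03900358,
       -0.02944373, -0.04745544]), 'effort': array([-2.58547143e-04, -4.91284704e+01, -4.03903294e-01, -3.12526345e+01,
       -6.40594075e-02,  4.37659642e-02,  1.61017233e-04]), 'tool_pos': array([ 6.49575045e-01, -5.92603066e-05,  2.91145770e-01]), 'tool_rot': array([-1.79889999e+02,  6.67849500e-03,  9.00015361e+01]), 'force': array([ 0.19392687, -0.79510148, -0.43017574]), 'wrist_torque': array([ 0.03252721, -0.01832924, -0.02843202]), 'grip_width': 0.08671284872369468}
scene 461.52996359089633 283.6105463116209 221.95453547764058 [[0.894, -0.215, 0.392, 0.229], [-0.447, -0.436, 0.781, -0.662], [0.003, -0.874, -0.487, 0.496], [0.0, 0.0, 0.0, 1.0]]
lock_pin [(0.91, [219, 154, 237, 218]), (0.62, [218, 191, 227, 228])]
source_store [(0.96, [236, 245, 347, 378])]
shutter [(0.81, [264, 273, 307, 306])]
bush_top [(0.68, [267, 274, 307, 309])]
pin_stand [(0.96, 
[... 217 characters left out ...]
0, 0.0, 1.0]]
lock_pin [(0.94, [228, 132, 246, 194]), (0.86, [227, 172, 240, 207])]
source_store [(0.79, [243, 235, 349, 364])]
shutter [(0.82, [269, 260, 314, 300]), (0.52, [229, 173, 242, 204])]
bush_top [(0.58, [272, 263, 312, 299]), (0.5, [278, 146, 307, 197])]
pin_stand [(0.66, [219, 192, 255, 231])]
wrist 318.7938016204721 277.5038725531846 211.67770530455186 [[1.0, -0.0, 0.0, 0.651], [-0.0, -0.964, -0.266, 0.073], [0.0, 0.266, -0.964, 0.385], [0.0, 0.0, 0.0, 1.0]]
lock_pin [(0.78, [57, 72, 119, 107]), (0.47, [143, 0, 165, 12])]
source_store [(0.91, [84, 229, 195, 341])]
shutter []
bush_top []
pin_stand [(0.84, [79, 54, 161, 132]), (0.49, [230, 0, 314, 60]), (0.16, [58, 72, 120, 105])]
```

View pics/a_scene.png

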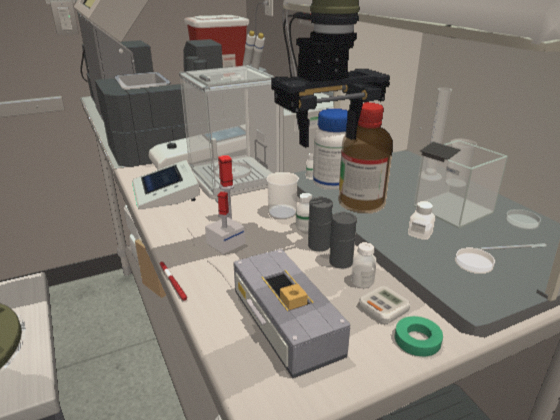

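View pics/a_side.png

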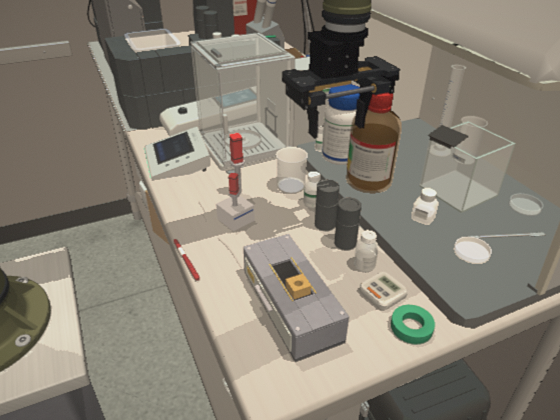

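View pics/a_wrist.png

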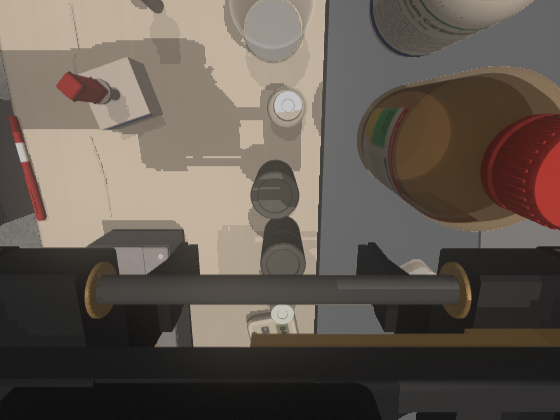

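Run:
```python
import cv2,numpy as np
a=cv2.imread("pics/a_scene.png")[130:320,190:350]; b=cv2.imread("pics/a_side.png")[110:300,190:350]
cv2.imwrite("pics/z1.png",cv2.resize(np.hstack([a,b]),(800,475),interpolation=cv2.INTER_CUBIC))
```

```text
(no output)
```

View pics/z1.png

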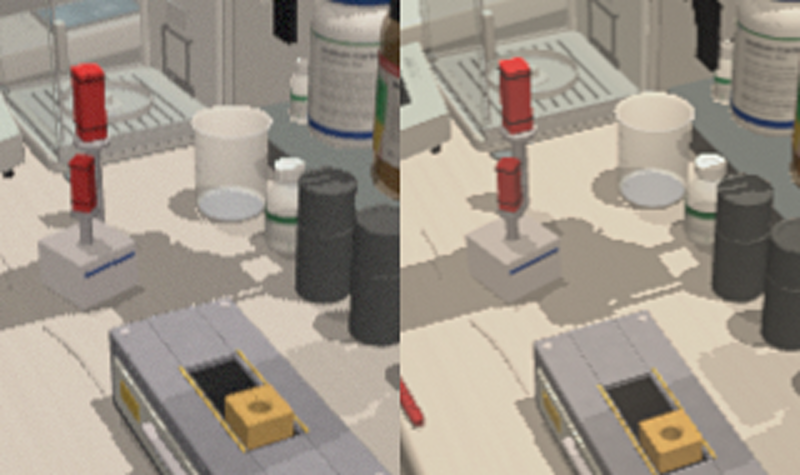

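```bash
cat > h.py <<'E'
from cell import *
import cv2,numpy as np
from scipy.optimize import minimize
def ray(p,uv):
    T=np.array(p["world_from_camera"]);d=T[:3,:3]@np.array([(uv[0]-p["cx"])/p["fx"],(uv[1]-p["cy"])/p["fy"],1.]);return T[:3,3],d
def onz(p,uv,z):
    o,d=ray(p,uv);return o+d*(z-o[2])/d[2]
def proj(p,X):
    T=np.array(p["world_from_camera"]);c=(np.atleast_2d(X)-T[:3,3])@T[:3,:3];return np.c_[c[:,0]/c[:,2]*p["fx"]+p["cx"],c[:,1]/c[:,2]*p["fy"]+p["cy"]]
def boxpts(s,dx,dy,z0,z1):
    x,y,a=s;c,sn=np.cos(a),np.sin(a);out=[]
    for z in(z0,z1):
        for u,v in((-1,-1),(1,-1),(1,1),(-1,1)):
            X,Y=u*dx/2,v*dy/2;out.append([x+c*X-sn*Y,y+sn*X+c*Y,z])
    return np.array(out)
def fitbox(views,dx,dy,z0,z1,s0):
    def cost(s):
        t=0
        for p,m in views:
            im=np.zeros(m.shape,np.uint8);h=cv2.convexHull(np.float32(proj(p,boxpts(s,dx,dy,z0,z1))))
            cv2.fillConvexPoly(im,np.int32(np.round(h*16)),255,cv2.LINE_AA,4)
            a=im/255.;t+=np.abs(a-m).sum()/m.sum()
        return t
    best=None
    for a0 in np.atleast_1d(s0[2]):
        x0=np.array([s0[0],s0[1],a0])
        r=minimize(cost,x0,method="Nelder-Mead",options=dict(initial_simplex=x0+np.array([[0,0,0],[.02,0,0],[0,.02,0],[0,0,.15]]),xatol=1e-5,fatol=1e-5))
        if best is None or r.fun<best.fun:best=r
    return best.x,best.fun
E
python3 - <<'E'
from h import *
P={n:read_camera(n) for n in("scene","side","wrist")}
for n,s,w in(("bush",None,None),):
    print("bush",onz(P["scene"],(190+260/5*2/2,130+407/2.5),.076),onz(P["side"],(190+(672-400)/2.5,110+432/2.5),.076))
print("hand", [onz(P["scene"],(190+260/2.5,130+407/2.5),.076)])
for t,dx,dy,z in(("source_store",.09,.216,.064),("pin_stand",.056,.056,.04)):
    V=[(P[n],masks_of(t,P[n])[0]["pixels"]) for n in("scene","side")]
    u=V[0][1];yy,xx=np.nonzero(u);c=onz(P["scene"],(xx.mean(),yy.mean()),z*.7);print(t,c)
    for vs in(V,V[:1],V[1:]):
        x,f=fitbox(vs,dx,dy,0,z,(c[0],c[1],np.radians([-60,-30,0,30,60,90])));print(x[:2].round(4),np.degrees(x[2]).round(1),round(f,3))
for n in("wrist","scene","side"):
    for m in masks_of("lock_pin",P[n]):
        print(n,round(m["confidence"],2),m["bbox"],onz(P[n],((m["bbox"][0]+m["bbox"][2])/2,(m["bbox"][1]+m["bbox"][3])/2),.09).round(3))
for t in["lead_pot_1","vial_1","beaker_1"]:
    for m in masks_of(t,P["scene"]):
        b=m["bbox"];print(t,round(m["confidence"],2),onz(P["scene"],((b[0]+b[2])/2,b[3]-5),.0).round(3))
E
```

```text
bush [ 0.41792926 -0.15161737  0.076     ] [ 0.48485953 -0.1874964   0.076     ]
hand [array([ 0.48632128, -0.18546671,  0.076     ])]
source_store [ 0.47992596 -0.18850209  0.0448    ]
[ 0.486  -0.1591] -0.5 0.089
[ 0.4874 -0.1564] -0.5 0.033
[ 0.4852 -0.1608] -0.8 0.038
pin_stand [0.47813425 0.09273044 0.028     ]
[0.4831 0.1054] -75.2 0.328
[0.4839 0.1101] -76.6 0.148
[0.4831 0.1029] 16.4 0.139
wrist 0.91 [58.2, 71.8, 117.9, 105.6] [0.487 0.102 0.09 ]
scene 0.86 [217.0, 191.8, 227.3, 226.2] [0.475 0.087 0.09 ]
scene 0.85 [217.5, 155.0, 236.9, 213.2] [0.523 0.191 0.09 ]
side 0.73 [227.4, 130.9, 243.6, 193.8] [0.514 0.18  0.09 ]
side 0.69 [226.8, 171.6, 239.5, 207.1] [0.474 0.084 0.09 ]
lead_pot_1 0.79 [0.653 0.019 0.   ]
lead_pot_1 0.72 [0.511 0.197 0.   ]
lead_pot_1 0.63 [ 0.661 -0.052  0.   ]
vial_1 0.85 [0.66  0.095 0.   ]
beaker_1 0.63 [0.646 0.178 0.   ]
beaker_1 0.28 [0.505 0.191 0.   ]
```

Call:
{"api": "carry_out", "payload": {"increments": "1 0.03 -0.05 0 0 0 0;1 0.03 -0.05 0 0 0 0;1 0.02 -0.045 0 0 0 0;1 0.01 -0.02 0 0 0 0;1 0 0 0 0 0 0;1 0 0 0 0 0 0"}}

```text
time_s: 2.3
tool_pos: [0.4815, 0.0919, 0.2912]
tool_rot: [179.9, 0.0, 89.9]
force: [0.5, -0.0, 0.8]
grip_width: 0.0874
```

Run:
```python
from h import *
p=read_camera("wrist");cv2.imwrite("pics/b.png",p["img"]);print(get_obs()["tool_pos"],get_obs()["tool_rot"])
import pickle;pickle.dump(p,open("b.pkl","wb"))
for t in["lock_pin","pin_stand"]:
    for m in masks_of(t,p):print(t,round(m["confidence"],2),m["bbox"])
```

```text
[0.4815448  0.09196087 0.29113693] [1.79947164e+02 3.16164804e-02 8.99343939e+01]
lock_pin 0.84 [265.8, 180.9, 293.3, 210.2]
lock_pin 0.78 [307.0, 64.1, 352.9, 110.5]
pin_stand 0.75 [245.7, 149.2, 308.5, 212.8]
```

View pics/b.png

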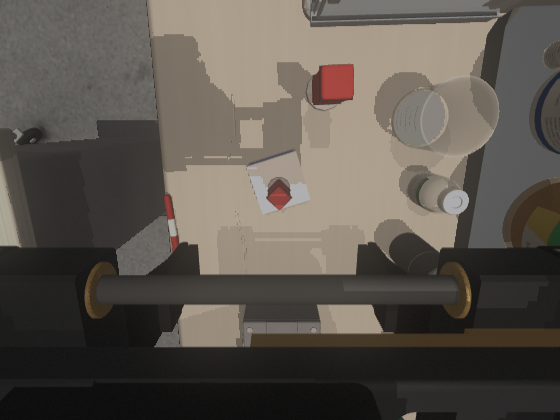

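Run:
```python
from h import *
import pickle;p=pickle.load(open("b.pkl","rb"))
im=p["img"];c=im[130:230,220:340];cv2.imwrite("pics/b2.png",cv2.resize(c,None,fx=6,fy=6,interpolation=cv2.INTER_CUBIC))
```

```text
(no output)
```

View pics/b2.png

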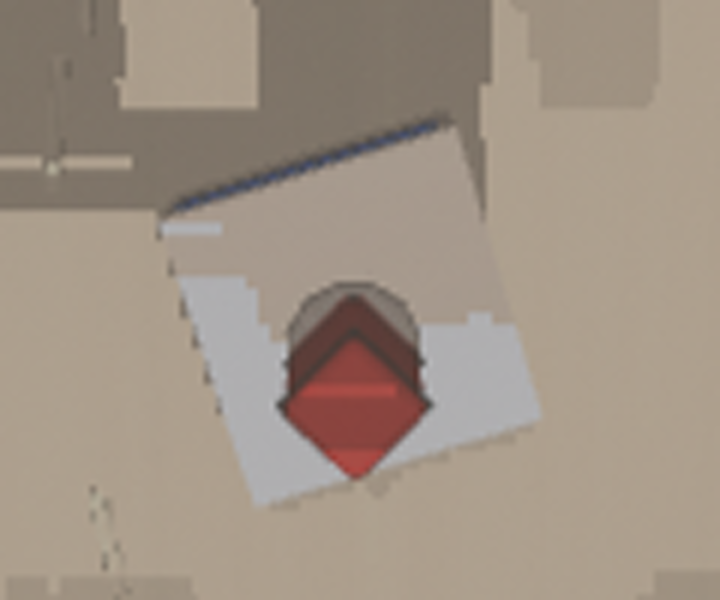

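Run:
```python
from h import *
import pickle;p=pickle.load(open("b.pkl","rb"))
f=lambda q,z:onz(p,(220+(q[0]+.5)/6-.5,130+(q[1]+.5)/6-.5),z)
H=np.array([f(q,.113) for q in((355,335),(431,405),(357,480),(280,405))]);print(H.round(4),H.mean(0));
for i in range(4):
    d=H[(i+1)%4]-H[i];print(np.linalg.norm(d),np.degrees(np.arctan2(d[1],d[0])))
S=np.array([f(q,.04) for q in((160,212),(455,120),(541,420),(258,507))]);print(S.mean(0))
for i in range(4):
    d=S[(i+1)%4]-S[i];print(np.linalg.norm(d),np.degrees(np.arctan2(d[1],d[0])))
```

```text
[[0.4838 0.1134 0.113 ]
 [0.4949 0.1031 0.113 ]
 [0.4841 0.0919 0.113 ]
 [0.473  0.1032 0.113 ]] [0.48395103 0.10290735 0.113     ]
0.015097789349612336 -43.096289064019764
0.015549576942286961 -133.64303920873334
0.01587734139816315 134.7178971254835
0.014971372517578234 43.39450847113491
[0.48394777 0.10269834 0.04      ]
0.05506777439408648 17.07514643302413
0.057014124934245944 -73.03806934821179
0.05502783234486946 -162.41934639123122
0.05749954825319758 107.00482111185187
```

Call:
{"api": "carry_out", "payload": {"increments": "1 0.011 0.0025 0 0 0 0;1 0 0 0 0 0 9;1 0 0 0 0 0 9;1 0 0 0 0 0 9;1 0 0 0 0 0 9;1 0 0 0 0 0 9;1 0 0 0.03 0 0 0;1 0 0 0 0 0 0;1 0 0 0 0 0 0"}}

```text
time_s: 3.58
tool_pos: [0.4892, 0.1077, 0.2596]
tool_rot: [-179.9, -0.1, 43.3]
force: [0.1, 1.1, 0.5]
grip_width: 0.0868
```

Run:
```python
from h import *
p=read_camera("wrist");cv2.imwrite("pics/c.png",p["img"]);o=get_obs();print(o["tool_pos"],o["tool_rot"],o["time_s"],o["qpos"])
import pickle;pickle.dump(p,open("c.pkl","wb"))
```

```text
[0.48896797 0.10758301 0.25937524] [-1.79845495e+02 -5.03392088e-02  4.33489480e+01] 3.625 [ -5.76201831   1.83435222  -9.76173756 106.20205433   0.15857607
  72.01781342 -62.21890098]
```

View pics/c.png

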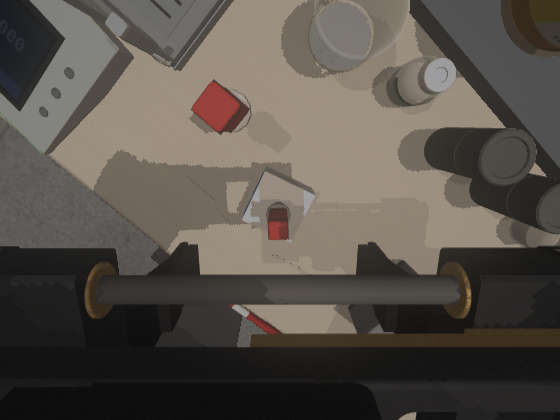

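Run:
```python
from h import *
import pickle;p=pickle.load(open("c.pkl","rb"))
c=p["img"][190:260,240:330];cv2.imwrite("pics/c2.png",cv2.resize(c,None,fx=8,fy=8,interpolation=cv2.INTER_CUBIC))
print(onz(p,(278,231),.113))
```

```text
[0.48372379 0.10168022 0.113     ]
```

View pics/c2.png

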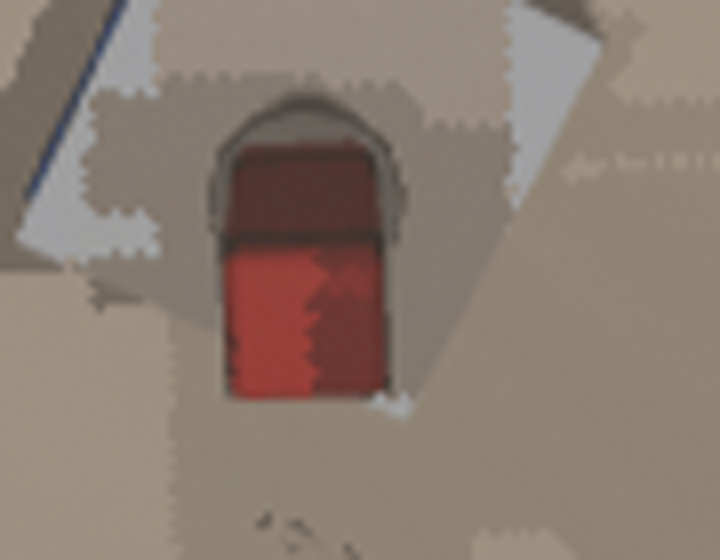

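Call:
{"api": "carry_out", "payload": {"increments": "0.6 -0.0076 0.0004 0.02 0 0 -1.2;0.6 0 0 0.035 0 0 0;0.6 0 0 0.03 0 0 0;0.6 0 0 0.01 0 0 0;0.6 0 0 0 0 0 0;0.6 0 0 0 0 0 0"}}

```text
time_s: 4.38
tool_pos: [0.4888, 0.1038, 0.1695]
tool_rot: [179.8, -0.7, 44.6]
force: [0.0, 0.8, -0.6]
grip_width: 0.0529
```

Run:
```python
from h import *
p=read_camera("wrist");cv2.imwrite("pics/d.png",p["img"]);o=get_obs();print(o["tool_pos"],o["tool_rot"],o["time_s"],o["force"])
p2=read_camera("side");cv2.imwrite("pics/d2.png",cv2.resize(p2["img"][100:260,160:360],None,fx=4,fy=3.75))
```

```text
[0.48886594 0.10378702 0.16955148] [179.76249312  -0.69090334  44.59786838] 4.425 [-0.37596936 -0.63357281  0.1644278 ]
```

View pics/d.png

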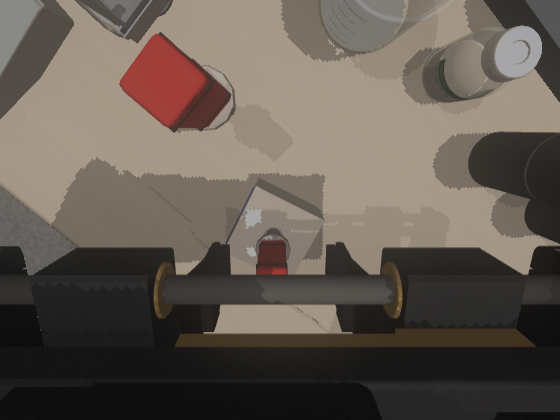

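View pics/d2.png

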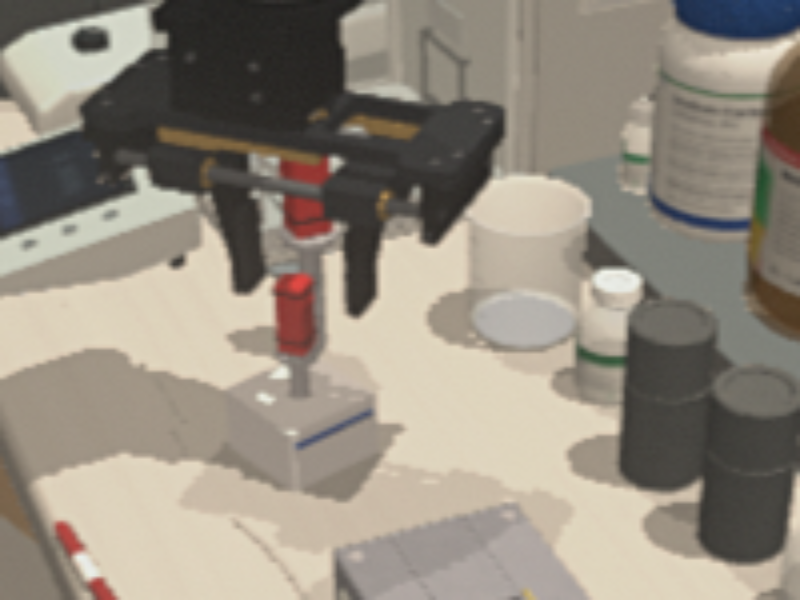

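```bash
cat >> h.py <<'E'
from scipy.spatial.transform import Rotation as Rn
def inc(pos,yaw):
    o=get_obs();R=Rn.from_euler("xyz",o["tool_rot"],degrees=True)
    Rt=Rn.from_euler("xyz",[180,0,yaw],degrees=True)
    print("pos",o["tool_pos"].round(4),"rot",o["tool_rot"].round(2),"F",o["force"].round(2),"t",o["time_s"],"w",round(o["grip_width"],4))
    print("inc",R.inv().apply(np.array(pos)-o["tool_pos"]).round(4),(R.inv()*Rt).as_rotvec(degrees=True).round(2))
E
python3 -c "
from h import *
inc([.4838,.1025,.147],44.5)"
```

```text
pos [0.4888 0.1037 0.1694] rot [179.76  -0.68  44.6 ] F [-0.51 -0.19 -0.33] t 4.475 w 0.0523
inc [-0.0047 -0.0027  0.0224] [ 0.24 -0.68  0.1 ]
```

Call:
{"api": "carry_out", "payload": {"increments": "0.6 -0.0047 -0.0027 0 0.2 -0.7 0.1;0.6 0 0 0 0 0 0;0.6 0 0 0.012 0 0 0;0.6 0 0 0 0 0 0"}}

```text
time_s: 4.97
tool_pos: [0.4836, 0.1023, 0.1578]
tool_rot: [179.9, -0.0, 44.5]
force: [0.4, -0.5, 0.3]
grip_width: 0.0522
```

```bash
python3 -c "
from h import *
inc([.4838,.1025,.147],44.5)"
```

```text
pos [0.4836 0.1023 0.1578] rot [ 1.7991e+02 -2.0000e-02  4.4480e+01] F [ 0.4  -0.52  0.3 ] t 4.975 w 0.0522
inc [0.0003 0.     0.0108] [ 0.09 -0.02 -0.02]
```

Call:
{"api": "carry_out", "payload": {"increments": "0.6 0 0 0.0108 0 0 0;0.6 0 0 0 0 0 0;0 0 0 0 0 0 0;0 0 0 0 0 0 0;0 0 0 0 0 0 0;0 0 0 0 0 0 0;0 0 0 0 0 0 0;0 0 0 0 0 0 0", "force": 25}}

```text
time_s: 5.98
tool_pos: [0.4837, 0.1023, 0.1461]
tool_rot: [179.9, -0.0, 44.5]
force: [0.0, 0.3, -0.7]
grip_width: 0.0157
```

```bash
python3 -c "
from h import *
inc([.4838,.1025,.147],44.5)"
```

```text
pos [0.4837 0.1023 0.1461] rot [ 1.7991e+02 -3.0000e-02  4.4490e+01] F [ 0.01  0.31 -0.67] t 5.975 w 0.0157
inc [ 0.0002 -0.0001 -0.0009] [ 0.09 -0.03 -0.01]
```

Call:
{"api": "carry_out", "payload": {"increments": "0 0 0 -0.01 0 0 0;0 0 0 -0.02 0 0 0;0 0 0 -0.03 0 0 0;0 0 0 -0.03 0 0 0;0 0 0 0 0 0 0;0 0 0 0 0 0 0"}}

```text
time_s: 6.72
tool_pos: [0.4834, 0.1025, 0.2405]
tool_rot: [179.9, -0.1, 44.5]
force: [-0.3, -0.2, -1.1]
grip_width: 0.0157
```

```bash
python3 -c "
from h import *
inc([.486,-.187,.232],44.5)
p=read_camera('side');cv2.imwrite('pics/e.png',cv2.resize(p['img'][80:320,160:400],None,fx=2.5,fy=2.5))
o=p;p=read_camera('wrist');cv2.imwrite('pics/e2.png',p['img'])"
```

```text
pos [0.4834 0.1025 0.2405] rot [ 1.799e+02 -6.000e-02  4.449e+01] F [-0.33 -0.18 -1.08] t 6.725 w 0.0157
inc [-0.201   0.2083  0.0086] [ 0.1  -0.06 -0.01]
```

View pics/e.png

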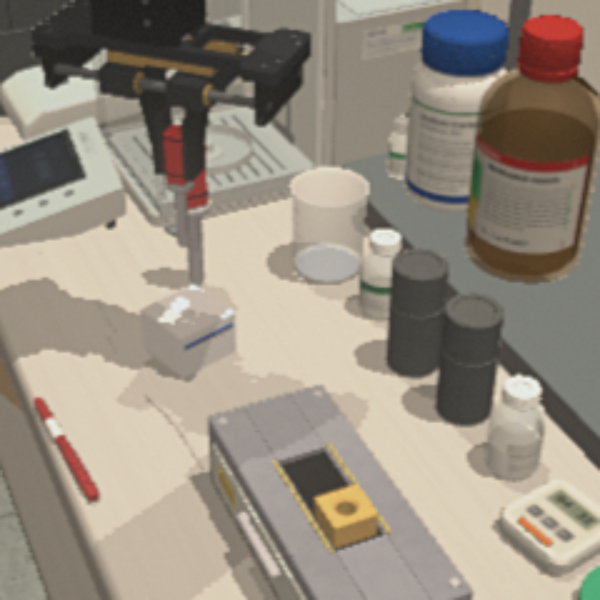

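View pics/e2.png

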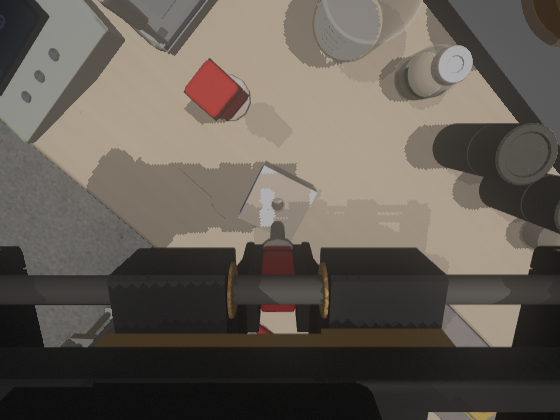

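Call:
{"api": "carry_out", "payload": {"increments": "0 -0.02 0.02 0 0 0 0;0 -0.036 0.034 0 0 0 0;0 -0.036 0.034 0 0 0 0;0 -0.036 0.034 0 0 0 0;0 -0.036 0.034 0 0 0 0;0 -0.036 0.034 0 0 0 0;0 -0.02 0.015 0 0 0 0;0 0 0 0 0 0 0;0 0 0 0 0 0 0;0 0 0 0 0 0 0"}}

```text
time_s: 8.07
tool_pos: [0.4666, -0.2027, 0.2304]
tool_rot: [-179.3, 0.5, 44.9]
force: [0.2, -0.7, -0.0]
grip_width: 0.0158
```

```bash
python3 -c "
from h import *
inc([.486,-.187,.232],44.5)
p=read_camera('wrist');cv2.imwrite('pics/f.png',p['img'])
import pickle;pickle.dump(p,open('f.pkl','wb'))"
```

```text
pos [ 0.4666 -0.2027  0.2304] rot [-179.3     0.46   44.87] F [ 0.16 -0.74 -0.04] t 8.075 w 0.0158
inc [ 0.0248  0.0025 -0.0019] [-0.7   0.46  0.37]
```

View pics/f.png

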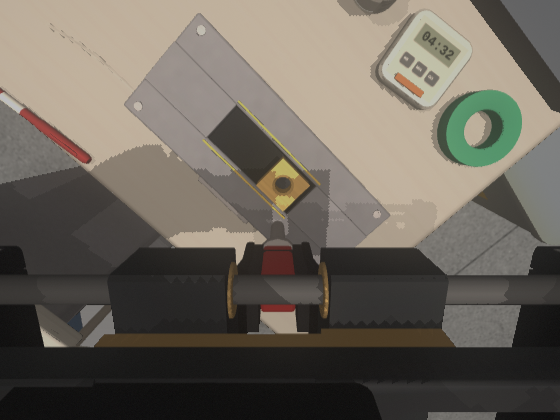

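Run:
```python
from h import *
import pickle;p=pickle.load(open("f.pkl","rb"))
c=p["img"][150:250,225:345];cv2.imwrite("pics/f2.png",cv2.resize(c,None,fx=6,fy=6,interpolation=cv2.INTER_CUBIC))
```

```text
(no output)
```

View pics/f2.png

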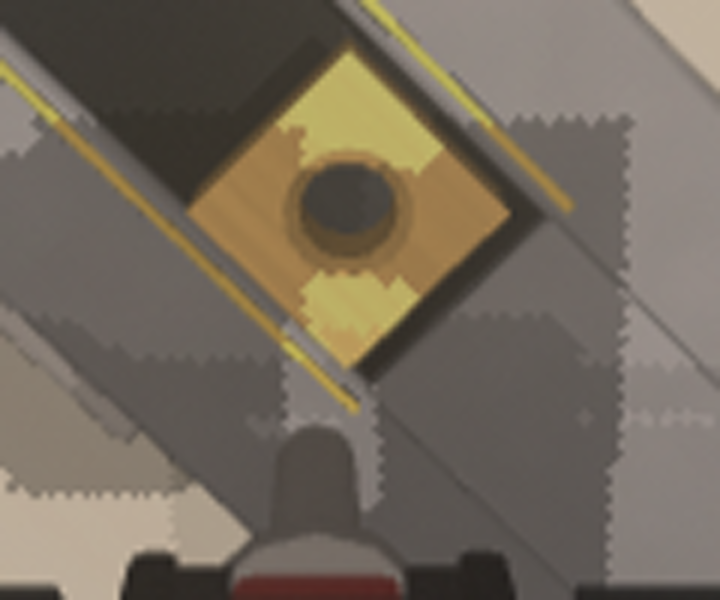

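Run:
```python
from h import *
import pickle;p=pickle.load(open("f.pkl","rb"))
f=lambda q,z:onz(p,(225+(q[0]+.5)/6-.5,150+(q[1]+.5)/6-.5),z)
S=np.array([f(q,.076) for q in((350,48),(511,213),(350,370),(188,213))]);print(S.mean(0),f((348,206),.076))
for i in range(4):
    d=S[(i+1)%4]-S[i];print(np.linalg.norm(d),np.degrees(np.arctan2(d[1],d[0])))
R=Rn.from_euler("xyz",[-179.3,.46,44.87],degrees=True)
t=np.array([.4666,-.2027,.2304])+R.apply([0,0,.1361])
q=proj(p,t)[0];print(t,q,(q-[225,150]+.5)*6-.5)
# shank circle outlines: tip 3mm radius at tip, 5mm radius 3mm up
for h,r in((0,.003),(.003,.005),(.03,.005)):
    c=np.array([.4666,-.2027,.2304])+R.apply([0,0,.1361-h])
    P=proj(p,[c+R.apply([r*np.cos(a),r*np.sin(a),0]) for a in np.linspace(0,2*np.pi,60)]);P=(P-[225,150]+.5)*6-.5
    print(h,P.min(0).round(),P.max(0).round())
# store lid corners screws? edges
```

```text
[ 0.48706222 -0.18645405  0.076     ] [ 0.48755264 -0.18565311  0.076     ]
0.030046361831514767 -90.44361752762252
0.029933212929309186 -179.52822697317802
0.030124074321980342 89.87771433808066
0.030101007458925813 0.31963400580287027
[ 0.46465261 -0.20229243  0.09431454] [276.71366748 225.1319135 ] [312.78200489 453.29148098]
0 [289. 430.] [337. 476.]
0.003 [272. 422.] [353. 499.]
0.03 [267. 494.] [357. 579.]
```

```bash
python3 -c "
from h import *
inc([.4869,-.1862,.226],44.5)"
```

```text
pos [ 0.4667 -0.2024  0.2304] rot [-179.29    0.45   44.9 ] F [-0.37 -1.   -0.2 ] t 8.125 w 0.0157
inc [0.0258 0.0028 0.0041] [-0.7   0.45  0.39]
```

Call:
{"api": "carry_out", "payload": {"increments": "0 0.0258 0.0028 0 -0.7 0.4 0.4;0 0 0 0 0 0 0;0 0 0 0 0 0 0"}}

```text
time_s: 8.5
tool_pos: [0.4876, -0.1835, 0.2302]
tool_rot: [-180.0, 0.0, 44.7]
force: [-1.0, -0.6, -1.5]
grip_width: 0.0158
```

```bash
python3 -c "
from h import *
inc([.4869,-.1862,.222],44.5)"
```

```text
pos [ 0.4876 -0.1835  0.2302] rot [-1.7999e+02  4.0000e-02  4.4730e+01] F [-0.97 -0.6  -1.49] t 8.5 w 0.0158
inc [-0.0024  0.0014  0.0082] [-0.01  0.04  0.23]
```

Call:
{"api": "carry_out", "payload": {"increments": "0 -0.0024 0.0014 0.008 0 0 0;0 0 0 0 0 0 0;0 0 0 0 0 0 0"}}

```text
time_s: 8.88
tool_pos: [0.4858, -0.1871, 0.2215]
tool_rot: [-180.0, 0.1, 44.7]
force: [-0.2, -0.1, -0.3]
grip_width: 0.0152
```

```bash
python3 -c "
from h import *
inc([.4869,-.1862,.212],44.5)
p=read_camera('wrist');cv2.imwrite('pics/g.png',cv2.resize(p['img'][150:270,205:355],None,fx=5,fy=5))
p=read_camera('side');cv2.imwrite('pics/g2.png',cv2.resize(p['img'][180:320,200:380],None,fx=4,fy=4))
"
```

```text
pos [ 0.4858 -0.1871  0.2215] rot [-1.7996e+02  8.0000e-02  4.4660e+01] F [-0.23 -0.08 -0.27] t 8.875 w 0.0152
inc [0.0014 0.0001 0.0095] [-0.04  0.08  0.16]
```

View pics/g.png

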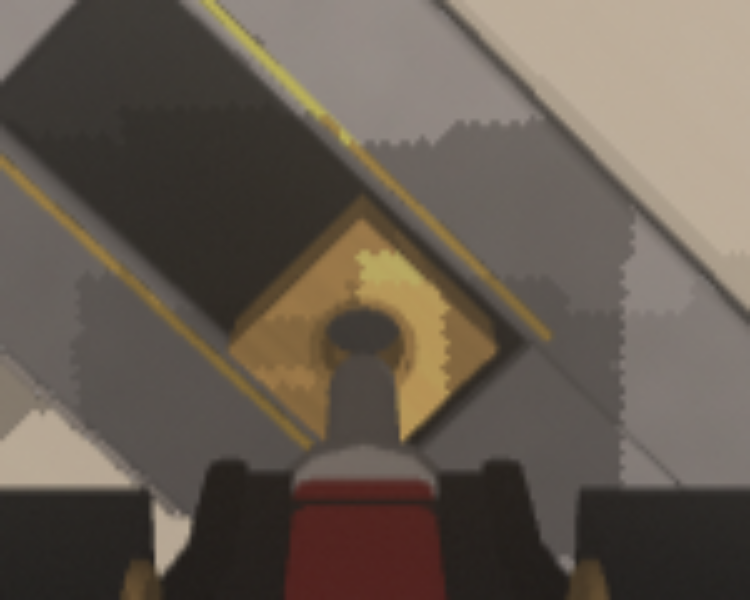

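View pics/g2.png

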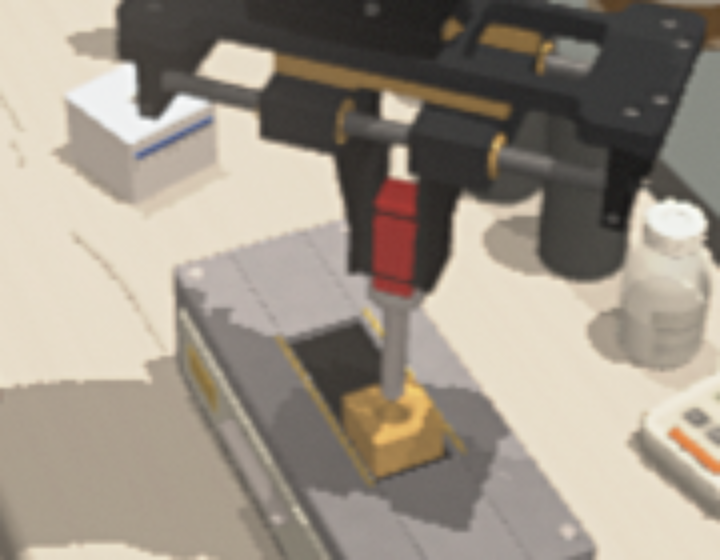

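Call:
{"api": "carry_out", "payload": {"increments": "0 0.0012 0 0.001 0 0 0;0 0 0 0 0 0 0;0 0 0 0.004 0 0 0;0 0 0 0.004 0 0 0;0 0 0 0 0 0 0"}}

```text
time_s: 9.6
tool_pos: [0.4868, -0.1861, 0.2119]
tool_rot: [-180.0, 0.1, 44.7]
force: [-0.1, 0.3, -0.6]
grip_width: 0.0157
```

```bash
python3 -c "
from h import *
inc([.4869,-.1862,.205],44.5)
"
```

```text
pos [ 0.4868 -0.1861  0.2119] rot [-1.7997e+02  8.0000e-02  4.4670e+01] F [-0.08  0.3  -0.65] t 9.6 w 0.0157
inc [0.0001 0.0001 0.0069] [-0.03  0.08  0.17]
```

Aligned; lower into the bore.

Call:
{"api": "carry_out", "payload": {"increments": "0 0 0 0.003 0 0 0;0 0 0 0.003 0 0 0;0 0 0 0.003 0 0 0;0 0 0 0 0 0 0"}}

```text
time_s: 10.1
tool_pos: [0.4867, -0.1862, 0.2022]
tool_rot: [-180.0, 0.1, 44.7]
force: [-0.3, 1.2, -0.8]
grip_width: 0.0158
```

```bash
python3 -c "
from h import *
inc([.4869,-.1862,.195],44.5)
"
```

```text
pos [ 0.4867 -0.1862  0.2022] rot [-1.7996e+02  9.0000e-02  4.4670e+01] F [-0.25  1.18 -0.77] t 10.1 w 0.0158
inc [0.0001 0.0001 0.0072] [-0.04  0.09  0.17]
```

Call:
{"api": "carry_out", "payload": {"increments": "0 0 0 0.004 0 0 0;0 0 0 0.004 0 0 0;0 0 0 0.004 0 0 0;0 0 0 0.004 0 0 0;0 0 0 0.004 0 0 0;0 0 0 0 0 0 0"}}

```text
time_s: 10.85
tool_pos: [0.4866, -0.1862, 0.1806]
tool_rot: [-179.9, 0.1, 44.7]
force: [-0.0, 0.0, -0.5]
grip_width: 0.0157
```

```bash
python3 -c "
from h import *
inc([.4869,-.1862,.173],44.5)
p=read_camera('side');cv2.imwrite('pics/i2.png',cv2.resize(p['img'][180:320,200:380],None,fx=4,fy=4))
"
```

```text
pos [ 0.4866 -0.1862  0.1806] rot [-1.7994e+02  1.0000e-01  4.4670e+01] F [-0.01  0.   -0.52] t 10.85 w 0.0157
inc [0.0002 0.0002 0.0076] [-0.06  0.1   0.17]
```

View pics/i2.png

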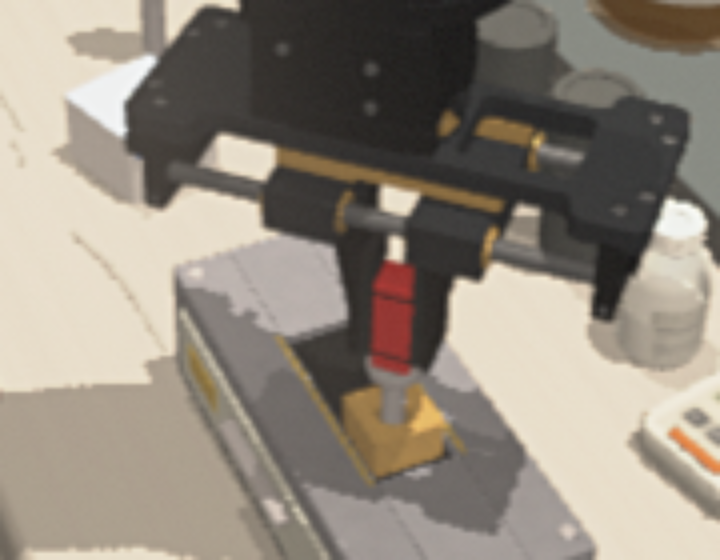

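Call:
{"api": "carry_out", "payload": {"increments": "0 0 0 0.003 0 0 0;0 0 0 0.0015 0 0 0;0 0 0 0.0015 0 0 0;0 0 0 0 0 0 0;0 0 0 0 0 0 0"}}

```text
time_s: 11.52
tool_pos: [0.4871, -0.1864, 0.1755]
tool_rot: [180.0, 0.0, 44.7]
force: [-0.6, 0.1, 1.7]
grip_width: 0.0156
```

```bash
python3 -c "
from h import *
inc([.4869,-.1862,.173],44.5)
"
```

```text
pos [ 0.4871 -0.1864  0.1755] rot [1.7998e+02 5.0000e-02 4.4660e+01] F [-0.63  0.07  1.68] t 11.525 w 0.0156
inc [-0.     -0.0003  0.0025] [0.02 0.05 0.16]
```

Call:
{"api": "carry_out", "payload": {"increments": "0 0 0 0.002 0 0 0;0 0.0021 -0.0021 0.0005 0 0 0;0 0.0021 -0.0021 0.0005 0 0 0;0 0.0021 -0.0021 0.0005 0 0 0;0 0 0 0 0 0 0"}}

```text
time_s: 12.15
tool_pos: [0.4876, -0.18, 0.1733]
tool_rot: [179.7, 0.1, 44.6]
force: [-1.3, -2.4, 3.1]
grip_width: 0.0158
```

```bash
python3 -c "
from h import *
inc([.4869,-.1862,.173],44.5)
"
```

```text
pos [ 0.4876 -0.18    0.1733] rot [1.7968e+02 1.4000e-01 4.4580e+01] F [-1.28 -2.38  3.08] t 12.15 w 0.0158
inc [-0.0049  0.0039  0.0003] [0.32 0.14 0.08]
```

Call:
{"api": "carry_out", "payload": {"increments": "0 0.0011 -0.0017 0.0003 0.2 0 0;0 0.0013 -0.0015 0.0002 0 0 0;0 0.0013 -0.0015 0.0002 0 0 0;0 0.0013 -0.0015 0.0002 0 0 0;0 0 0 0 0 0 0"}}

```text
time_s: 12.78
tool_pos: [0.4869, -0.17, 0.1716]
tool_rot: [180.0, 0.1, 44.6]
force: [-0.5, -0.7, 1.5]
grip_width: 0.016
```

```bash
python3 -c "
from h import *
inc([.4869,-.1752,.173],44.5)
"
```

```text
pos [ 0.4869 -0.17    0.1716] rot [1.7998e+02 6.0000e-02 4.4620e+01] F [-0.55 -0.73  1.54] t 12.775 w 0.016
inc [-0.0037  0.0037 -0.0014] [0.02 0.06 0.12]
```

Call:
{"api": "carry_out", "payload": {"increments": "0 0 0 0 0 0 0;0 0 0 0 0 0 0"}}

```text
time_s: 13.02
tool_pos: [0.4867, -0.1693, 0.1708]
tool_rot: [-180.0, 0.1, 44.7]
force: [0.9, -1.5, 0.2]
grip_width: 0.0157
```

Call:
{"api": "carry_out", "payload": {"increments": "0 0 0 0.001 0 0 0;0 0 0 0 0 0 0"}}

```text
time_s: 13.28
tool_pos: [0.4866, -0.1694, 0.1696]
tool_rot: [-179.9, 0.1, 44.6]
force: [0.7, -0.4, -1.0]
grip_width: 0.016
```

Call:
{"api": "carry_out", "payload": {"increments": "0 0 0 0.002 0 0 0;0 0 0 0.002 0 0 0;0 0 0 0 0 0 0"}}

```text
time_s: 13.65
tool_pos: [0.4865, -0.1695, 0.1652]
tool_rot: [-179.9, 0.1, 44.6]
force: [0.3, -1.6, -0.3]
grip_width: 0.0156
```

Call:
{"api": "carry_out", "payload": {"increments": "0 0 0 0.002 0 0 0;0 0 0 0.0015 0 0 0;0 0 0 0.0015 0 0 0;0 0 0 0 0 0 0"}}

```text
time_s: 14.15
tool_pos: [0.4864, -0.1694, 0.1598]
tool_rot: [-179.9, 0.1, 44.6]
force: [1.0, 0.4, -0.4]
grip_width: 0.0158
```

Call:
{"api": "carry_out", "payload": {"increments": "0 0 0 0.001 0 0 0;0 0 0 0.001 0 0 0;0 0 0 0.0005 0 0 0;0 0 0 0 0 0 0"}}

```text
time_s: 14.65
tool_pos: [0.4864, -0.1695, 0.1581]
tool_rot: [-179.9, 0.1, 44.6]
force: [0.3, -1.0, 0.7]
grip_width: 0.0158
```

```bash
python3 -c "
from h import *
inc([.4865,-.1694,.1575],44.5)
p=read_camera('side');cv2.imwrite('pics/j2.png',cv2.resize(p['img'][180:320,200:380],None,fx=4,fy=4))
"
```

```text
pos [ 0.4864 -0.1695  0.1581] rot [-1.7991e+02  9.0000e-02  4.4630e+01] F [ 0.27 -0.99  0.65] t 14.65 w 0.0158
inc [0.0001 0.     0.0006] [-0.09  0.09  0.13]
```

View pics/j2.png

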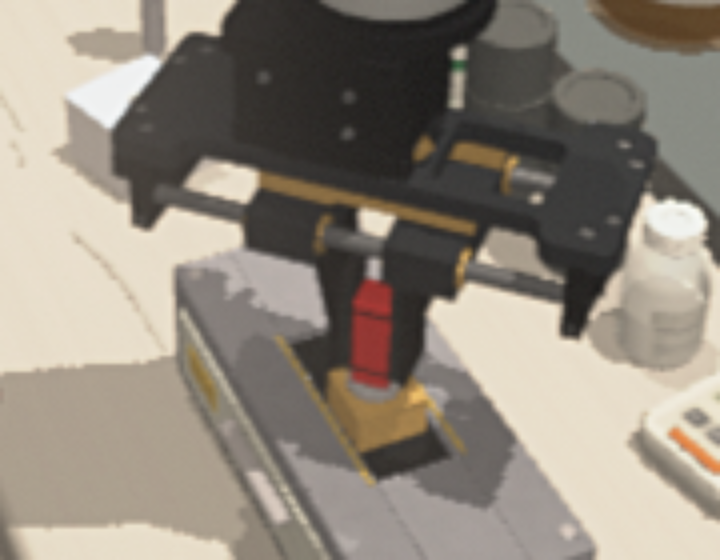

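Call:
{"api": "carry_out", "payload": {"increments": "0 0 0 0.001 0 0 0;0 0 0 0 0 0 0"}}

```text
time_s: 14.95
tool_pos: [0.4864, -0.1696, 0.1581]
tool_rot: [-179.9, 0.1, 44.6]
force: [-1.5, -0.6, 0.7]
grip_width: 0.0156
```

Call:
{"api": "carry_out", "payload": {"increments": "0 0 0 0.001 0 0 0;0 0 0 0 0 0 0"}}

```text
time_s: 15.2
tool_pos: [0.4864, -0.1696, 0.1581]
tool_rot: [-179.9, 0.1, 44.6]
force: [-1.3, -1.1, 1.0]
grip_width: 0.0161
```

Call:
{"api": "carry_out", "payload": {"increments": "0.5 0 0 0 0 0 0;0.5 0 0 0 0 0 0;0.5 0 0 0 0 0 0;0.5 0 0 0 0 0 0;0.5 0 0 -0.02 0 0 0;0.5 0 0 -0.03 0 0 0;0.5 0 0 -0.03 0 0 0;0.5 0 0 -0.03 0 0 0;0.5 0 0 0 0 0 0;0.5 0 0 0 0 0 0"}}

```text
time_s: 16.45
tool_pos: [0.486, -0.1681, 0.2678]
tool_rot: [-179.7, 0.1, 44.7]
force: [-1.1, -0.8, -0.8]
grip_width: 0.0434
```

Run:
```python
from h import *
inc([.4865,-.1694,.1575],44.5)
p=read_camera('side');cv2.imwrite('pics/k2.png',cv2.resize(p['img'][180:320,200:380],None,fx=4,fy=4))
p=read_camera('wrist');cv2.imwrite('pics/k.png',p['img'])
```

```text
pos [ 0.486  -0.1681  0.2678] rot [-1.7966e+02  1.2000e-01  4.4680e+01] F [-1.1  -0.76 -0.75] t 16.45 w 0.0434
inc [-0.0003  0.0019  0.1103] [-0.34  0.12  0.18]
```

View pics/k2.png

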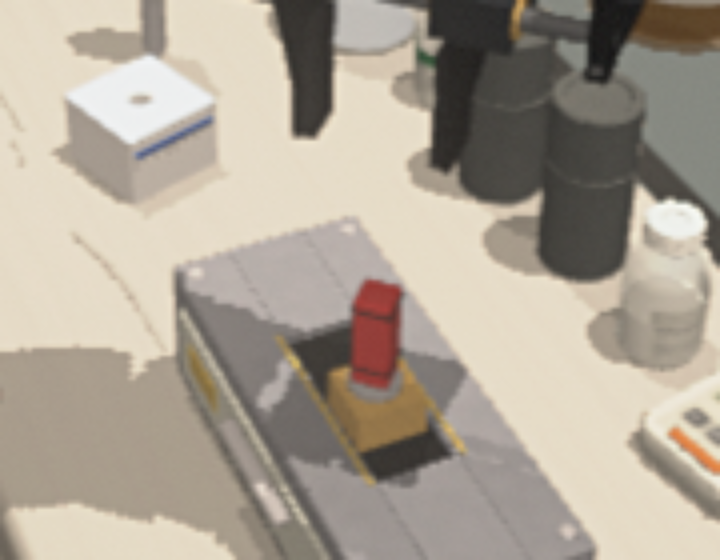

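View pics/k.png

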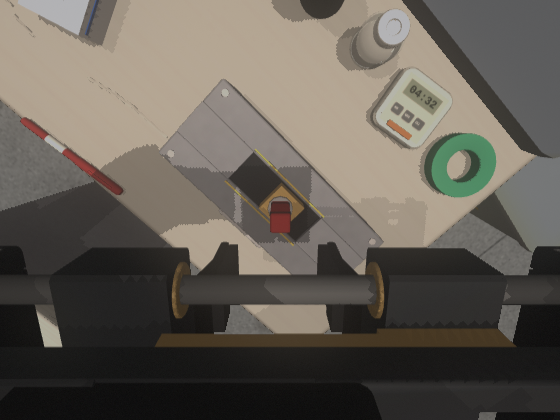

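```bash
python3 -c "
from cell import *
print(sign_off())"
```

```text
the job is handed in; nothing more can be done
None
```

The smaller lock pin is home in the bush and released, and the job was handed in at about 16.5 s of the 48 s allowed; no verdict came back.

- **Search:** I took the pin from its stand and lowered it into the bush without noticeable resistance. It met the lock bar at the expected height, about 0.6 mm below its rest level, with about 2 N. I then slid it along +y under light pressure. The pin dropped into the hole after about 17 mm of travel, with the shutter near -0.010 m.
- **Home:** The pin stopped at exactly the calculated home height (TCP z 0.1581 m), and two further gentle presses did not move it. Wrist-force readings stayed small, up to about 3 N in z during the search.
- **Last checks:** After opening the fingers and lifting about 110 mm, the side and wrist pictures show the pin upright with its collar on the bush. The gripper is clear of everything, and the bystanders that show in those pictures look undisturbed. I did not measure their positions again.
- **Disagreement:** Two things were slightly off. The arm overshot or lagged small moves by 1–5 mm, which I corrected along the way. The scene and side cameras put the bush up to about 2 mm from where the wrist camera did, and I used the wrist camera.

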